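# Wash out the pouring beakers and set them to dry

### The arm

A 6-joint arm with a two-finger parallel gripper is mounted at the origin on the work surface. World frame = base frame: x ahead of the robot, y to its left, z up, the work surface at z = 0. Lengths are in m, angles in degrees, forces in N, time in s.
With the tool pointing down it reaches from about 0.25 to 0.775 m from the base axis. Payload 4 kg.
Tool frame: the origin (TCP) lies at the centre of the arm's flange, where the gripper is bolted on; the fingertips stand 173 mm ahead of it and the grasp point (between the pads) lies tcp_to_grasp ahead of it (tcp_to_grasp is the distance from the TCP to the grasp point, in m); z points along the fingers, y is the line along which they close (so a half turn about z gives the same grasp; the last joint's range is limited). The gripper opens to 85 mm and grips with 20 to 120 N. Pads are 22 mm wide; open, the fingers measure 114 mm over their backs; the gripper's body (76 mm by 85 mm) begins 54 mm behind the grasp point. The pads swing forward as they close: fully open they stand 13 mm farther back than shut.
Start: joints at [70.353, 4.996, 78.535, -0, 96.463, -5.907], TCP at [0.131, 0.534, 0.405] pointing down, gripper open.
Joint ranges: [-177.83, 177.83], [-43.37, 116.18], [15.69, 146.23], [-61.86, 241.86], [9.47, 152.12], [-147.06, 147.06]. Speed limits (degrees/s): [159.86, 159.86, 180, 180, 180, 180].

### API

Orientations are given as a 3x3 rotation matrix whose columns are the frame's x, y, z axes.
In Python, from station import * gives the robot as it stands. The module is installed in compiled form; this text tells all that it offers. Calls block until the motion is done:
- move_ptp(position, orientation): joint-space move of the TCP to a pose.
- movel(position, rotation=None, rate=0.15, f_stop=None): straight line of the TCP; rotation=None keeps the orientation; rate is the mean speed in m/s. With f_stop (N) it stops when the force on the tool has changed by that much, and returns True; else False.
- movej(angles): joint-space move.
- gripper_open() and close(): open the fingers fully, or close them until they stop; the grip force is fixed at half the most.
- pause(seconds).
- inverse_kinematics(position, orientation): joint angles nearest the present ones, or None.
- sense(): the state.
- grab_frame(name): name is "scene" or "top" or "wrist"; returns the picture (384x512x3 uint8, blue, green, red); there is no depth.
- calibration(name): a dict with "fx", "fy", "cx", "cy" (pixels), "rvec" (rotation vector, rad) and "tvec" (3), from world to camera coordinates, as OpenCV has them. Camera axes: x right, y down, z forward; pixel columns grow to the right and rows downward; lengths in m; the calibration is good to about 2 mm. A picture is of the moment at which its call begins: read the wrist's pose just before it. calibration takes no time and is no camera call; for the wrist camera it gives the pose at the moment of the call.
A pose or a line that the arm cannot do raises PlanningError and nothing moves.
- finish_job(): hands the job in; it is judged then, once.
The state is a dict: "clock": time; "q": joint angles; "qd": joint speeds; "effort": joint torques, N m; "ee_pos": TCP position; "ee_rot": TCP orientation; "force": force on the tool from outside, world axes, zero at the start; "ft_torque": the same for the moment, N m; "grip_width": finger opening in m; "grasp_force": force on a finger pad.
Only numpy, scipy, OpenCV 4.12 (cv2) and the standard library are available. Lean on these libraries where they do the work, as an engineer would, in place of code of your own. Each camera call takes 0.05 s, during which the arm holds its last target. There are 200 camera calls.

### The job

Pull the long brush out of its holder and scrub the inside of every pouring beaker on the bench, from the palest colour to the darkest so that no dye is carried over (white, then yellow, then red; one may be missing): in each, push the brush down to the bottom, draw it up close to the rim and push it down to the bottom again. Stand the brush back in its holder and stand the beakers upright in the drying tray. Slide the dryer's air slider to the green mark, and leave everything else on the bench where it is.

Things in the scene. Friction and masses are not known exactly. Their poses are not given: they have to be found in the camera images.
- beaker_white: White plastic pouring beaker, loose, open at the top, round and straight-sided: 62 mm outside diameter, 95 mm tall, wall 3 mm, inner diameter 56 mm, inside bottom 5 mm above the underside. Origin: centre of its underside, z axis up its middle. May be absent
- beaker_yellow: Yellow plastic pouring beaker, loose, open at the top, round and straight-sided: 62 mm outside diameter, 95 mm tall, wall 3 mm, inner diameter 56 mm, inside bottom 5 mm above the underside. Origin: centre of its underside, z axis up its middle. May be absent
- beaker_red: Red plastic pouring beaker, loose, open at the top, round and straight-sided: 62 mm outside diameter, 95 mm tall, wall 3 mm, inner diameter 56 mm, inside bottom 5 mm above the underside. Origin: centre of its underside, z axis up its middle. May be absent
- brush: Long beaker brush, 215 mm, standing head down in the holder. White and blue bristle head 41 mm across (soft look; solid core 32 mm across), 85 mm long, at the lower end; steel neck; round orange handle 18 mm across from 110 to 215 mm above the lower end. Origin: centre of the flat lower (bristle) end, z axis along the brush towards the handle
- holder: Fixed blue brush holder: upright round cup 85 mm tall, inner diameter 48 mm widening to 62 mm at the mouth, on a dark disc 80 mm across; its inner floor is 8 mm above the table. Origin: centre of its underside, z up
- tray: Fixed aluminium drying tray, 130 mm (its x) by 310 mm (its y), rim 16 mm high, walls 5 mm, inner floor 5 mm above the table. Origin: centre of its underside, z up
- air_top (a point): Centre of the top of the black grip of the dryer's air slider, on the deck in front of the grey dryer. The grip is 28 mm (across the track) by 20 mm (along the track) and 40 mm tall below this point; the aluminium track lies under it. The grip slides along the y axis of air_mark (which points to the robot's left)
- air (a joint): Air slider, m: 0 at the end of the track towards the robot's right, 0.10 at the left end
- air_mark: Small green bar, 24 x 6 x 6 mm, on the dryer's deck beside the track, 36 mm on the robot's side of the track's middle. It does not move. Origin: centre of its underside; its y axis is along the track: the slider is at the mark when the grip's middle is level with the bar along this axis
- soap_a: Bystander: clear box of six yellow soap bars, 105 x 85 x 34 mm. Origin: centre of its underside
- soap_b: Bystander: clear box of six yellow soap bars, 105 x 85 x 34 mm. Origin: centre of its underside
- oil: Bystander: amber bottle with black cap, 48 mm across, 110 mm tall. Origin: centre of its underside
- jar: Bystander: jar with steel lid and yellow label, 60 mm across, 65 mm tall. Origin: centre of its underside
- tin: Bystander: low tin with a blue label, 60 mm across, 50 mm tall. Origin: centre of its underside
- spatula: Bystander: spatula with wooden handle, 240 mm long, lying flat. Origin: centre of its underside
Mind the look-alikes: they are no part of the job. What is shaped like the holder but purple is not meant.

How it is judged (in metres and radians):
On the way, in this order (a step that is already met when the one before it is completed fails the run):
1. the brush is pulled clear out of its holder (height (world z) of brush above 0.088 m), for 0.1 s.
2. the brush's end is within 15 mm of the bottom inside the white beaker (horizontal distance between brush and beaker_white below 0.026 m and z of brush in the frame of beaker_white between 0 and 0.022 m and angle between beaker_white's own z axis and vertical below 0.3 rad), for 0.1 s.
3. the brush is drawn up at least 50 mm over the bottom of the white beaker, still over it (horizontal distance between brush and beaker_white below 0.03 m and z of brush in the frame of beaker_white above 0.055 m and angle between beaker_white's own z axis and vertical below 0.3 rad), for 0.1 s.
4. the brush's end is down at the bottom of the white beaker again (all of step 2), for 0.1 s.
5. the brush's end is within 15 mm of the bottom inside the yellow beaker (horizontal distance between brush and beaker_yellow below 0.026 m and z of brush in the frame of beaker_yellow between 0 and 0.022 m and angle between beaker_yellow's own z axis and vertical below 0.3 rad), for 0.1 s.
6. the brush is drawn up at least 50 mm over the bottom of the yellow beaker, still over it (horizontal distance between brush and beaker_yellow below 0.03 m and z of brush in the frame of beaker_yellow above 0.055 m and angle between beaker_yellow's own z axis and vertical below 0.3 rad), for 0.1 s.
7. the brush's end is down at the bottom of the yellow beaker again (all of step 5), for 0.1 s.
8. the brush's end is within 15 mm of the bottom inside the red beaker (horizontal distance between brush and beaker_red below 0.026 m and z of brush in the frame of beaker_red between 0 and 0.022 m and angle between beaker_red's own z axis and vertical below 0.3 rad), for 0.1 s.
9. the brush is drawn up at least 50 mm over the bottom of the red beaker, still over it (horizontal distance between brush and beaker_red below 0.03 m and z of brush in the frame of beaker_red above 0.055 m and angle between beaker_red's own z axis and vertical below 0.3 rad), for 0.1 s.
10. the brush's end is down at the bottom of the red beaker again (all of step 8), for 0.1 s.
At the end, for the whole second after the job is handed in: Every beaker present stands upright (within 7 degrees) on the drying tray's floor; the brush stands in its holder, its end within 12 mm of the floor, tilt under 14 degrees; the air slider's grip is within 6 mm of the green mark along the track; all at rest (x of beaker_white in the frame of tray between -0.04 and 0.04 m and y of beaker_white in the frame of tray between -0.135 and 0.135 m and z of beaker_white in the frame of tray between 0 and 0.012 m and angle between each of beaker_white, beaker_yellow, beaker_red's own z axis and vertical below 0.12 rad and linear speed of each of beaker_white, beaker_yellow, beaker_red, brush below 0.03 m/s and x of beaker_yellow in the frame of tray between -0.04 and 0.04 m and y of beaker_yellow in the frame of tray between -0.135 and 0.135 m and z of beaker_yellow in the frame of tray between 0 and 0.012 m and x of beaker_red in the frame of tray between -0.04 and 0.04 m and y of beaker_red in the frame of tray between -0.135 and 0.135 m and z of beaker_red in the frame of tray between 0 and 0.012 m and horizontal distance between brush and holder below 0.02 m and z of brush in the frame of holder between 0 and 0.02 m and angle between brush's own z axis and vertical below 0.25 rad and y of air_top in the frame of air_mark between -0.006 and 0.006 m); the robot touches nothing.
It fails at once if a bystander is pushed more than 60 mm away (distance of any of soap_a, soap_b, oil, jar, tin, spatula from where it was at the start of the episode above 0.06 m).
It fails at once if a bystander is knocked over (angle between any of soap_a, soap_b, oil, jar, tin's own z axis and vertical above 0.6 rad).
Of beaker_white, beaker_yellow, beaker_red only 2 to 3 are there at a start; the rules pass over those that are not, and their reading is None.
At some moment in a run one of beaker_white, beaker_yellow, beaker_red may be knocked a few centimetres aside while the robot is not near it.
It also fails if it takes over 210 s, if anything falls off the work surface, if the arm or the gripper's body presses on something with over 40 N, if the wrist force passes 120 N, or if a joint passes its speed limit or range.

## Working session

There is one attempt and no reset: what is moved stays moved. The work goes in short steps, each a Python script; the robot and the scene stay as the last script left them, time stands still between calls to the robot, and variables do not carry over. Pictures are saved under pics/ and viewed, at most 14 in all, crops included, and the job is handed in when it is done.

```bash
mkdir -p pics && python3 - <<'E'
from station import *
import cv2,numpy as np
s=sense();print(s['clock'],s['ee_pos'],s['ee_rot'],s['grip_width'],tcp_to_grasp)
for n in("scene","top"):
    f=grab_frame(n);cv2.imwrite(f"pics/{n}0.png",f)
    c=calibration(n);print(n,c)
    cv2.imwrite(f"pics/{n}0b.png",cv2.resize(f,(800,600),interpolation=cv2.INTER_CUBIC))
E
```

```text
0.0 [0.13059193 0.5341555  0.40350549] [[-9.71387801e-01  2.37497565e-01 -8.03961457e-04]
 [ 2.37498766e-01  9.71385509e-01 -2.12822671e-03]
 [ 2.75507848e-04 -2.25827332e-03 -9.99997412e-01]] 0.0858230431221816 0.1547
scene {'fx': 397.11738379124967, 'fy': 397.11738379124967, 'cx': 256.743352515796, 'cy': 190.1614424277675, 'rvec': array([ 0.95867531,  2.57523973, -0.92819793]), 'tvec': array([ 0.39030125, -0.24262407,  1.31151338])}
top {'fx': 385.91263647780835, 'fy': 385.91263647780835, 'cx': 253.4693809420841, 'cy': 194.0624060062817, 'rvec': array([ 2.16519891, -2.16153252,  0.08311494]), 'tvec': array([0.02071954, 0.55649453, 1.15253621])}
```

View pics/scene0b.png

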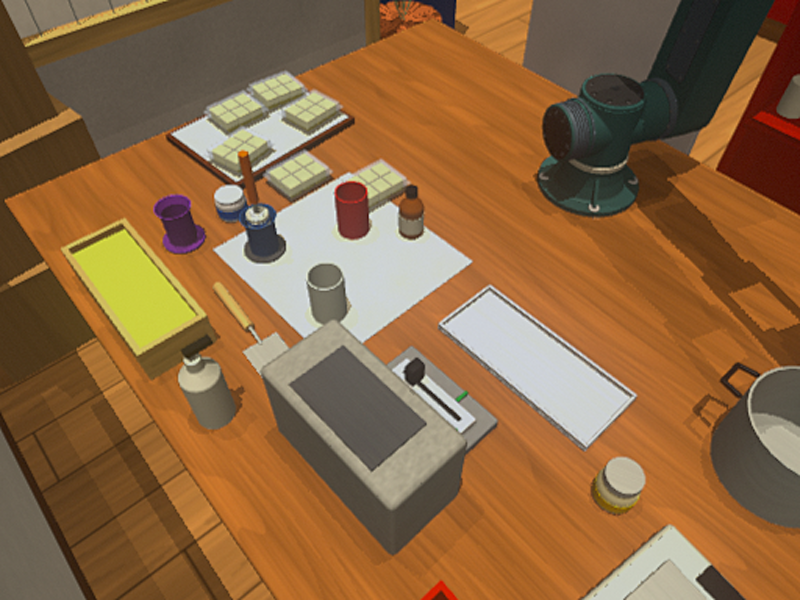

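View pics/top0b.png

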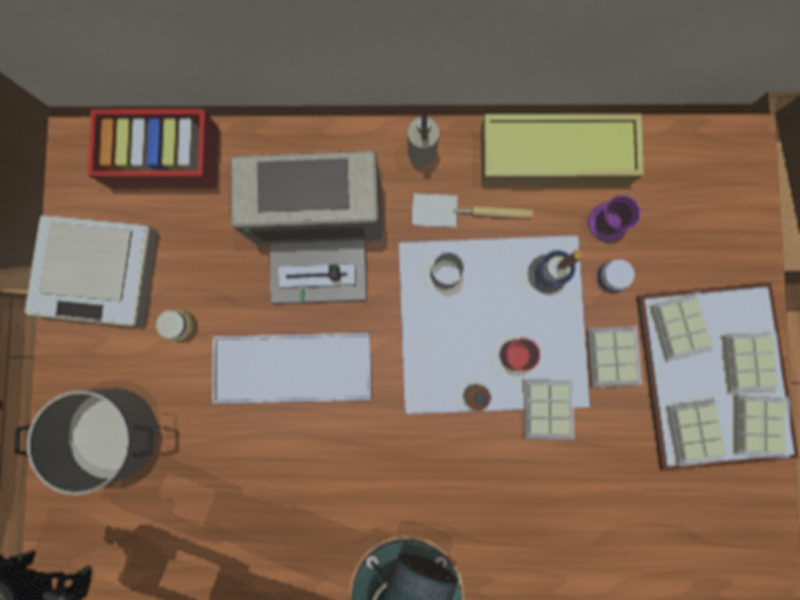

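The scene shows a white beaker (scene 327,293; top 447,270) and a red one (352,210; 520,355), with no yellow beaker. The blue holder with the orange-handled brush is at (262,230; 553,270), and the purple look-alike cup at (178,225; 613,218) is not meant. The tray is at (537,365; 292,368). The slider grip is at (414,370; 334,272) and its green mark at (461,397; 303,295). I'll confirm these in enlarged crops.

```bash
python3 - <<'E'
import cv2
t=cv2.imread('pics/top0.png');s=cv2.imread('pics/scene0.png')
def crop(im,x,y,w,h,k,n):
    c=cv2.resize(im[y:y+h,x:x+w],None,fx=k,fy=k,interpolation=cv2.INTER_CUBIC)
    for i in range(0,w,20):
        cv2.line(c,(i*k,0),(i*k,8),(0,0,255),1);cv2.putText(c,str(x+i),(i*k+1,18),0,.35,(0,0,255),1)
    for i in range(0,h,20):
        cv2.line(c,(0,i*k),(8,i*k),(0,0,255),1);cv2.putText(c,str(y+i),(9,i*k+4),0,.35,(0,0,255),1)
    cv2.imwrite(n,c)
crop(t,130,140,120,120,5,'pics/c1.png')
crop(t,255,140,130,120,5,'pics/c2.png')
crop(s,130,90,150,120,5,'pics/c3.png')
crop(s,250,180,160,110,5,'pics/c4.png')
E
```

```text
(no output)
```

View pics/c1.png

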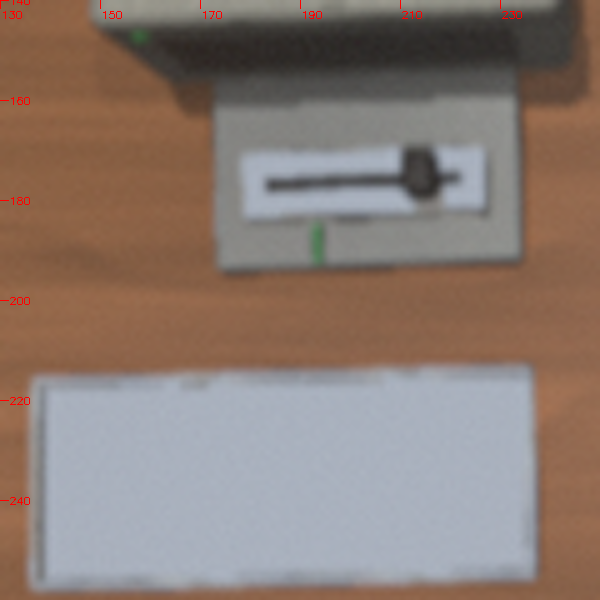

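View pics/c2.png

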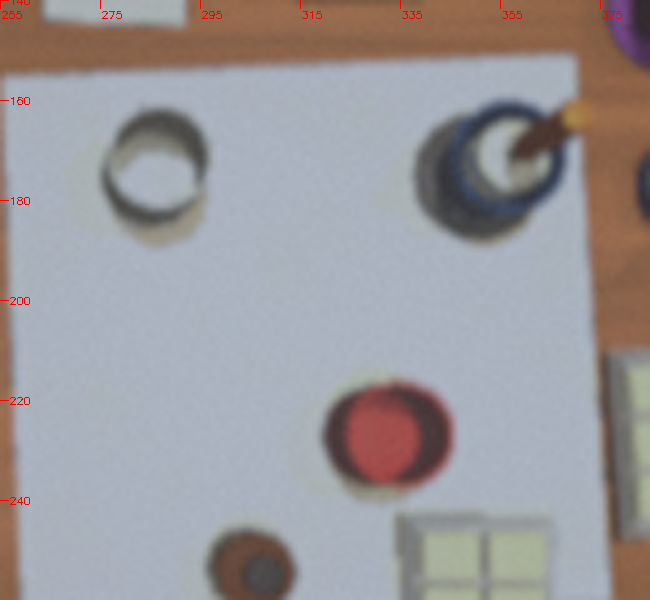

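View pics/c3.png

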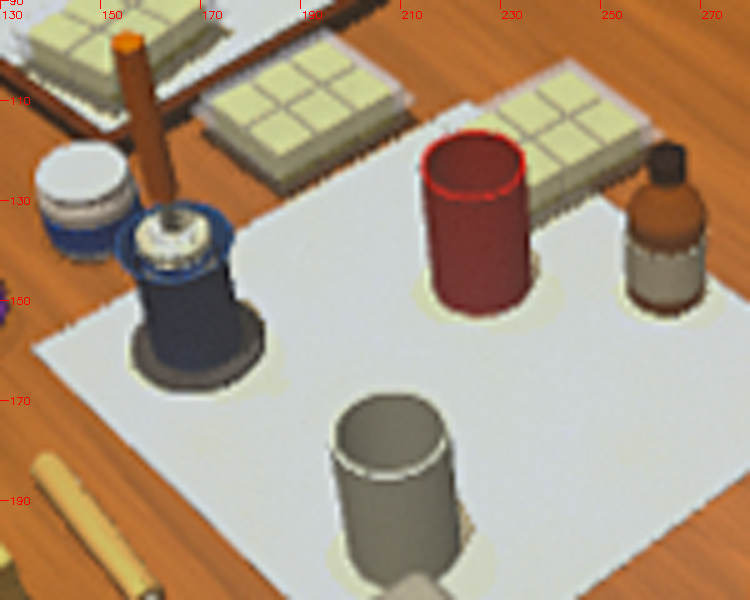

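View pics/c4.png

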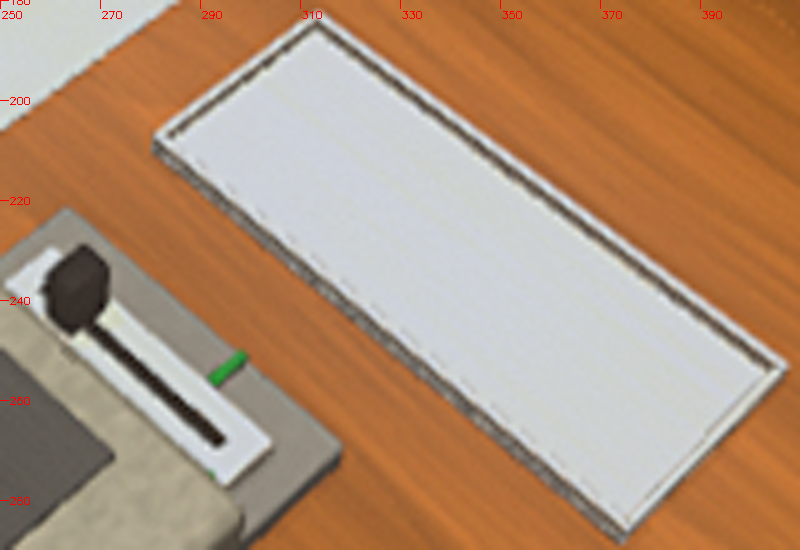

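The crops confirm the blue holder with the orange-handled brush, leaning slightly, plus two open beakers, white and red. They also show the grip at the robot's-right part of the track with the green bar to its left. I'll triangulate these points next.

```bash
cat > h.py <<'E'
from station import *
import cv2,numpy as np
def K(c): return np.array([[c['fx'],0,c['cx']],[0,c['fy'],c['cy']],[0,0,1]])
def P(c): return K(c)@np.c_[cv2.Rodrigues(np.array(c['rvec']))[0],c['tvec']]
def tri(c1,p1,c2,p2):
    X=cv2.triangulatePoints(P(c1),P(c2),np.array(p1,float).reshape(2,1),np.array(p2,float).reshape(2,1))[:,0];return X[:3]/X[3]
def proj(c,X): return cv2.projectPoints(np.array(X,float).reshape(-1,3),np.array(c['rvec']),np.array(c['tvec']),K(c),None)[0][:,0]
def atz(c,p,z):
    M=P(c);A=np.array([p[0]*M[2]-M[0],p[1]*M[2]-M[1]]);return np.linalg.solve(A[:,:2],-A[:,2]*z-A[:,3])
def ring(c,x,y,z,r):
    a=np.linspace(0,2*np.pi,60);return proj(c,np.c_[x+r*np.cos(a),y+r*np.sin(a),0*a+z])
E
python3 - <<'E'
from h import *
np.set_printoptions(precision=4,suppress=True)
T=calibration('top');S=calibration('scene')
t=lambda x,y,a=255:(a+x/5,140+y/5)
s3=lambda x,y:(130+x/5,90+y/5); s4=lambda x,y:(250+x/5,180+y/5)
D=dict(white=(t(158,164),s3(391,437)),red=(t(398,436),s3(474,166)),mouth=(t(508,157),s3(175,243)),htop=(t(577,118),s3(128,42)),
 hlow=(t(515,155),s3(168,205)),c1=(t(530,367,130),s4(158,138)),c2=(t(535,578,130),s4(317,15)),c3=(t(30,588,130),s4(785,365)),c4=(t(33,378,130),s4(623,530)),
 grip=(t(417,168,130),s4(82,265)),mark=(t(318,243,130),s4(228,370)))
for k,(a,b) in D.items():
    X=tri(T,a,S,b);print(k,X,'res',np.abs(proj(T,X)[0]-a).max().round(2),np.abs(proj(S,X)[0]-b).max().round(2))
E
```

```text
white [ 0.6144 -0.0768  0.0843] res 0.36 0.5
red [ 0.4557 -0.2119  0.0893] res 0.07 0.08
mouth [ 0.6181 -0.2805  0.0789] res 0.04 0.05
htop [ 0.6171 -0.2819  0.2171] res 0.04 0.04
hlow [ 0.6162 -0.2784  0.1075] res 0.45 0.54
c1 [0.4972 0.0769 0.0084] res 0.33 0.49
c2 [0.3688 0.0722 0.0074] res 0.07 0.1
c3 [0.3623 0.3807 0.013 ] res 0.11 0.16
c4 [0.4907 0.3837 0.0114] res 0.04 0.07
grip [0.6114 0.1409 0.0722] res 0.48 0.79
mark [0.5734 0.2073 0.0196] res 0.18 0.3
```

```bash
cat >> h.py <<'E'
def Rd(deg,tilt=0):  # tool y at angle deg in the plane, pointing down; tilt leans approach towards +x
    a=np.radians(deg);y=np.array([np.cos(a),np.sin(a),0]);t=np.radians(tilt)
    z=np.array([np.sin(t),0,-np.cos(t)]);x=np.cross(y,z);return np.c_[x,y,z]
def st(m=''):
    s=sense();print(m,round(s['clock'],1),np.round(s['ee_pos'],4),'F',np.round(s['force'],1),'w',round(s['grip_width'],4),'gf',np.round(s['grasp_force'],1));return s
E
python3 - <<'E'
from h import *
for d in (90,-90,45,0): 
    print(d,inverse_kinematics([.617,-.281,.333],Rd(d)),inverse_kinematics([.617,-.281,.475],Rd(d)))
move_ptp([.50,-.17,.47],Rd(90))
st()
c=calibration('wrist');f=grab_frame('wrist');np.save('w1.npy',c,allow_pickle=True);cv2.imwrite('pics/w1.png',f)
g=cv2.resize(f,(768,576),interpolation=cv2.INTER_CUBIC)
for x,y,z,r in((.6144,-.0768,.095,.031),(.6144,-.0768,0,.031),(.4557,-.2119,.095,.031),(.4557,-.2119,0,.031),(.6181,-.2805,.085,.031),(.6181,-.2805,0,.04),(.617,-.281,.223,.009)):
    cv2.polylines(g,[(ring(c,x,y,z,r)*1.5).astype(int)],True,(255,0,255),1)
cv2.imwrite('pics/w1o.png',g)
E
```

```text
90 [-2.92747691e+01  2.25963047e+01  6.53509185e+01 -2.54444375e-14
  9.20527768e+01 -1.19274769e+02] [-2.92747691e+01  2.21181278e+01  4.99761229e+01 -2.54444375e-14
  1.07905749e+02 -1.19274769e+02]
-90 [-2.92747691e+01  2.25963047e+01  6.53509185e+01 -2.54444375e-14
  9.20527768e+01  6.07252309e+01] [-2.92747691e+01  2.21181278e+01  4.99761229e+01 -2.54444375e-14
  1.07905749e+02  6.07252309e+01]
45 [-2.92747691e+01  2.25963047e+01  6.53509185e+01 -2.54444375e-14
  9.20527768e+01 -7.42747691e+01] [-2.92747691e+01  2.21181278e+01  4.99761229e+01 -2.54444375e-14
  1.07905749e+02 -7.42747691e+01]
0 [-2.92747691e+01  2.25963047e+01  6.53509185e+01 -2.54444375e-14
  9.20527768e+01 -2.92747691e+01] [-2.92747691e+01  2.21181278e+01  4.99761229e+01 -2.54444375e-14
  1.07905749e+02 -2.92747691e+01]
 2.9 [ 0.5002 -0.1693  0.47  ] F [-0.5 -0.2  0.8] w 0.0852 gf 0.0
```

View pics/w1o.png

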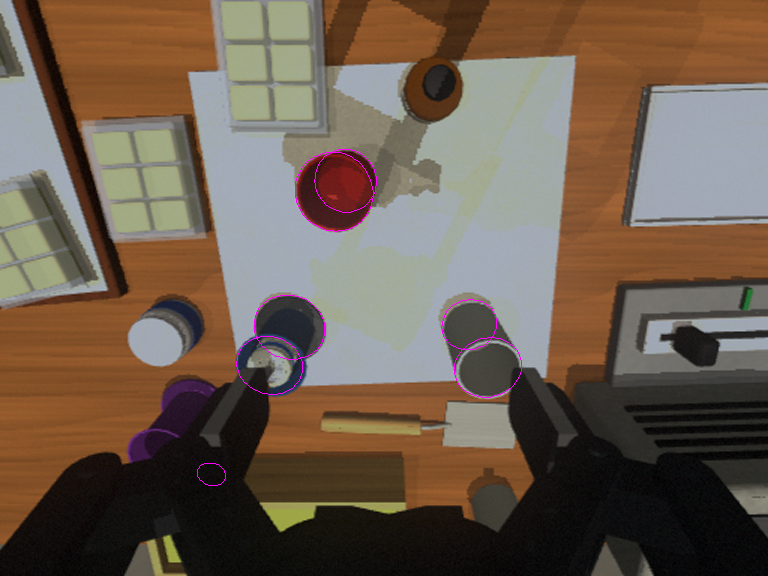

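The wrist view agrees with the triangulation: the predicted rings fall on the red rim (337,190), white rim (488,370), and holder mouth (270,365). Next I'll grasp the brush.

```bash
python3 - <<'E'
from h import *
x,y=.617,-.281
move_ptp([x,y,.46],Rd(0))
print(movel([x,y,.343],f_stop=15)); st('down')
close(); st('closed')
movel([x,y,.49],rate=.12); pause(.3); st('up')
c=calibration('scene');f=grab_frame('scene');t=grab_frame('top')
cv2.imwrite('pics/s2.png',np.hstack([cv2.resize(f[60:220,110:260],None,fx=2.6,fy=3,interpolation=cv2.INTER_CUBIC),cv2.resize(t[130:290,255:405],None,fx=2.6,fy=3,interpolation=cv2.INTER_CUBIC)]))
E
```

```text
False
down 5.2 [ 0.6172 -0.2811  0.3447] F [ 0.2 -0.5  0.9] w 0.0856 gf 0.0
closed 5.9 [ 0.6171 -0.281   0.3433] F [0.  0.4 0.3] w 0.0164 gf 58.4
up 7.5 [ 0.617  -0.281   0.4895] F [-0.1 -0.2 -1.2] w 0.0163 gf 58.4
```

View pics/s2.png

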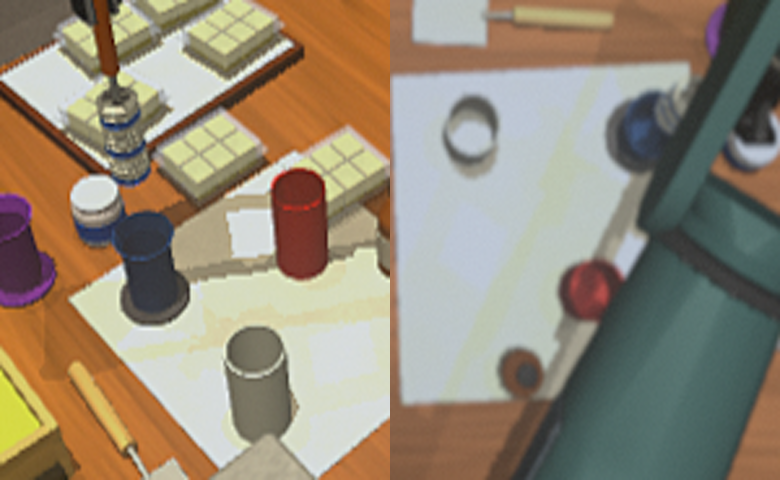

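The brush is held and clear of the holder, with its end at about (160.4,117.3) in the scene image. Both beakers are unmoved, with the white rim at (208.5,177.7).

```bash
python3 - <<'E'
from h import *
print('end',atz(calibration('scene'),(160.4,117.3),.154))
G=.1806+.1547
def scrub(x,y):
    movel([x,y,.14+G],rate=.2)
    print(movel([x,y,.010+G],rate=.1,f_stop=12)); st('bottom'); pause(.25)
    movel([x,y,.072+G],rate=.1); pause(.3); st('up')
    print(movel([x,y,.010+G],rate=.1,f_stop=12)); st('bottom'); pause(.25)
scrub(.6144,-.0768)
f=grab_frame('scene');cv2.imwrite('pics/s3.png',cv2.resize(f[60:260,110:310],None,fx=3,fy=3,interpolation=cv2.INTER_CUBIC))
movel([.6144,-.0768,.14+G],rate=.15); st()
E
```

```text
end [ 0.61601969 -0.28226347]
False
bottom 10.3 [ 0.6146 -0.0768  0.3464] F [-0.7 -0.2 -0.6] w 0.0167 gf 58.4
up 11.6 [ 0.6144 -0.0768  0.4065] F [ 0.5 -0.4 -1.1] w 0.0166 gf 58.4
False
bottom 12.3 [ 0.6146 -0.0768  0.346 ] F [-0.3 -0.1 -1.3] w 0.0168 gf 58.4
 13.7 [ 0.6144 -0.0768  0.4739] F [-0.   0.5 -1.8] w 0.0167 gf 58.4
```

View pics/s3.png

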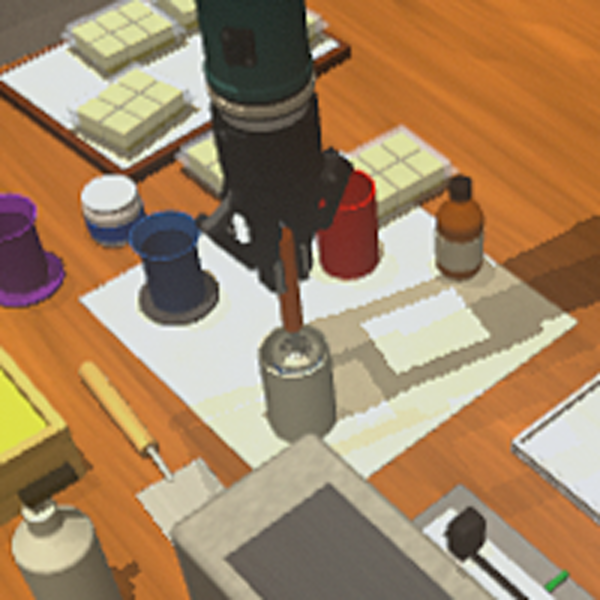

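The picture shows the brush head down in the white beaker at (297,345). The red beaker appears unmoved, and I'll check its centroid by code before going on to it.

```bash
cat >> h.py <<'E'
def redc(f,x0,x1,y0,y1):
    h=cv2.cvtColor(f[y0:y1,x0:x1],cv2.COLOR_BGR2HSV)
    m=((h[...,0]<5)|(h[...,0]>174))&(h[...,1]>150)&(h[...,2]>50)
    n,l,s,c=cv2.connectedComponentsWithStats(m.astype(np.uint8))
    i=1+s[1:,4].argmax();return np.r_[c[i]+[x0,y0],s[i,4], s[i,:4]+[x0,y0,0,0]].round(1)
def scrub(x,y):
    G=.1806+.1547
    movel([x,y,.14+G],rate=.2)
    print(movel([x,y,.010+G],rate=.1,f_stop=12)); st('bottom'); pause(.25)
    movel([x,y,.072+G],rate=.1); pause(.3); st('up')
    print(movel([x,y,.010+G],rate=.1,f_stop=12)); st('bottom'); pause(.25)
    f=grab_frame('scene');cv2.imwrite('pics/s4.png',cv2.resize(f[60:260,110:310],None,fx=3,fy=3,interpolation=cv2.INTER_CUBIC))
    movel([x,y,.14+G],rate=.15); st()
E
python3 - <<'E'
from h import *
b=(290,370,200,255);a=(190,260,100,165)
ok=0
for n,r in(('top',b),('scene',a)):
    p=redc(cv2.imread(f'pics/{n}0.png'),*r);q=redc(grab_frame(n),*r);print(n,p,q); ok=max(ok,np.abs(p[:2]-q[:2]).max())
print(ok)
if ok<1.5: scrub(.4557,-.2119)
E
```

```text
Traceback (most recent call last):
  File "h.py", line 21, in redc
    i=1+s[1:,4].argmax();return np.r_[c[i]+[x0,y0],s[i,4], s[i,:4]+[x0,y0,0,0]].round(1)
        ~~~~~~~~~~~~~~^^
ValueError: attempt to get argmax of an empty sequence
```

```bash
sed -i 's/>150)/>110)/; s/<5)/<8)/; s/>174/>170/' h.py && python3 - <<'E'
from h import *
b=(290,370,200,255);a=(190,260,100,165)
ok=0
for n,r in(('top',b),('scene',a)):
    f=grab_frame(n);cv2.imwrite(f'pics/{n}5.png',f)
    try:
        p=redc(cv2.imread(f'pics/{n}0.png'),*r);print(n,p);q=redc(f,*r);print(q); ok=max(ok,np.abs(p[:2]-q[:2]).max())
    except ValueError as e: print(n,e)
print(ok)
if 0<ok<1.5: scrub(.4557,-.2119)
E
```

```text
top [330.9 227.1 205.  324.  218.   15.   19. ]
[331.7 227.5 209.  325.  218.   14.   19. ]
scene [225.1 133.7 676.  214.  116.   22.   37. ]
[225.1 133.7 676.  214.  116.   22.   37. ]
0.8000000000000114
False
bottom 16.4 [ 0.4559 -0.212   0.3462] F [-1.1 -0.4 -0.7] w 0.0167 gf 58.4
up 17.7 [ 0.4556 -0.2119  0.4066] F [ 1.3  0.  -1.3] w 0.0169 gf 58.4
False
bottom 18.5 [ 0.4559 -0.212   0.3459] F [-0.5 -0.6 -1.9] w 0.0166 gf 58.4
 19.8 [ 0.4557 -0.2119  0.474 ] F [ 0.1  0.2 -1.8] w 0.0166 gf 58.4
```

```bash
python3 - <<'E'
from h import *
x,y=.6172,-.281
movel([x,y,.475],rate=.2)
print(movel([x,y,.345],rate=.1,f_stop=12)); st('in')
gripper_open(); pause(.2); st('open')
movel([x,y,.47],rate=.15)
move_ptp([.50,.0,.47],Rd(90))
f=grab_frame('scene');t=grab_frame('top')
cv2.imwrite('pics/scene6.png',f);cv2.imwrite('pics/top6.png',t)
s4=cv2.resize(cv2.imread('pics/s4.png'),(400,400))
g=cv2.resize(f[80:260,110:290],(400,400),interpolation=cv2.INTER_CUBIC)
cv2.imwrite('pics/v6.png',np.hstack([s4,g]))
E
```

```text
False
in 22.3 [ 0.6173 -0.2811  0.3462] F [ 0.5  0.1 -1.4] w 0.0168 gf 58.4
open 23.2 [ 0.6172 -0.281   0.345 ] F [ 0.2  0.7 -0.6] w 0.0854 gf 0.0
```

View pics/v6.png

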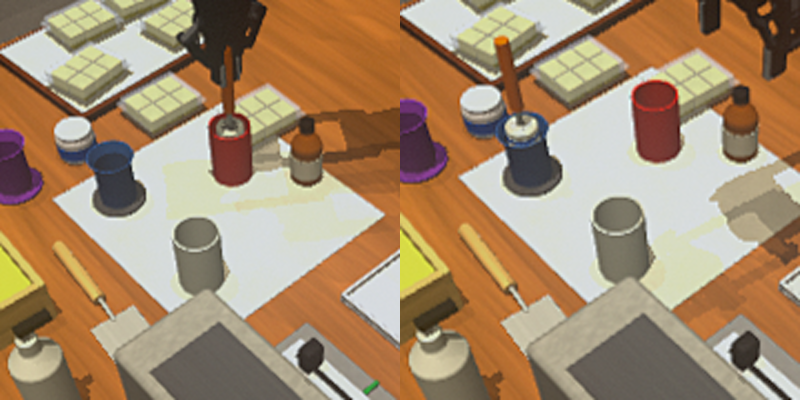

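The brush was down in the red beaker (230,125, left half) and is now standing back in the blue holder (520,125, right half). Both beakers are in place and nothing else has moved, so I'll place the beakers next.

```bash
cat >> h.py <<'E'
def carry(x,y,tx,ty,ret=.45):
    move_ptp([x,y,.36],Rd(90))
    print(movel([x,y,.216],rate=.15,f_stop=10)); st('down')
    close(); s=st('closed')
    if not .055<s['grip_width']<.066: print('BAD GRASP'); return
    movel([x,y,.36],rate=.15); st('up')
    movel([tx,ty,.36],Rd(90),rate=.25)
    print(movel([tx,ty,.2215],rate=.1,f_stop=8)); st('placed')
    gripper_open(); pause(.2)
    movel([tx,ty,.38],rate=.15); st()
E
python3 - <<'E'
from h import *
carry(.6144,-.0768,.4297,.30)
b=(290,370,200,255);a=(190,260,100,165)
for n,r in(('top',b),('scene',a)):
    print(n,redc(cv2.imread(f'pics/{n}0.png'),*r)); q=redc(grab_frame(n),*r);print(q)
E
```

```text
False
down 27.3 [ 0.6149 -0.0768  0.2177] F [-0.1 -0.7 -0.7] w 0.0856 gf 0.0
closed 27.6 [ 0.615  -0.0769  0.2179] F [-0.5 -0.3  4.8] w 0.0614 gf 65.5
up 28.7 [ 0.6142 -0.0768  0.3582] F [ 0.5  0.3 -2.7] w 0.0615 gf 65.2
True
placed 31.8 [0.4292 0.2998 0.2229] F [-1.   0.1  4.2] w 0.0616 gf 65.5
 33.6 [0.4295 0.2999 0.3786] F [ 0.4  0.9 -0.7] w 0.0853 gf 0.0
top [330.9 227.1 205.  324.  218.   15.   19. ]
[330.9 227.1 205.  324.  218.   15.   19. ]
scene [225.1 133.7 676.  214.  116.   22.   37. ]
[225.1 133.7 676.  214.  116.   22.   37. ]
```

```bash
python3 - <<'E'
from h import *
carry(.4557,-.2119,.431,.155)
move_ptp([.50,.15,.42],Rd(90))
c=calibration('wrist');f=grab_frame('wrist');np.save('w7.npy',c,allow_pickle=True);cv2.imwrite('pics/w7.png',f)
g=cv2.resize(f,(768,576),interpolation=cv2.INTER_CUBIC)
for x,y,z,r in((.6114,.1409,.075,.01),(.6114,.1409,.035,.01),(.5734,.2073,.02,.003),(.4297,.30,.1,.031),(.431,.155,.1,.031)):
    cv2.polylines(g,[(ring(c,x,y,z,r)*1.5).astype(int)],True,(255,0,255),1)
cv2.imwrite('pics/w7o.png',g)
E
```

```text
False
down 36.7 [ 0.4562 -0.2121  0.2171] F [ 0.2 -0.2  0.1] w 0.0854 gf 0.0
closed 37.0 [ 0.4563 -0.2123  0.2176] F [-0.  -1.   4.6] w 0.0605 gf 65.2
up 38.1 [ 0.4554 -0.2117  0.3585] F [ 0.4  0.4 -1.1] w 0.0605 gf 64.8
True
placed 41.1 [0.4305 0.1549 0.2226] F [-0.7 -0.1  3.9] w 0.0605 gf 65.1
 42.8 [0.4308 0.1549 0.3788] F [0.3 0.1 0.6] w 0.0852 gf 0.0
```

View pics/w7o.png

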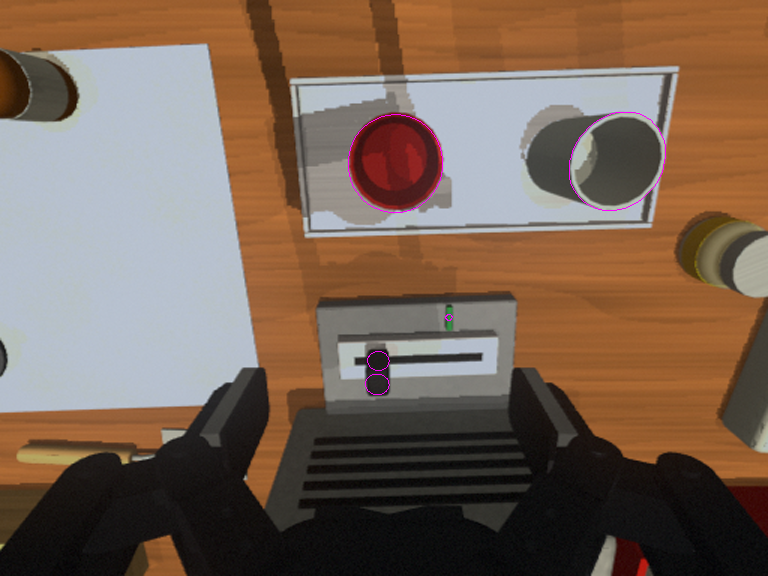

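The red (395,162) and white (617,160) beakers stand upright in the tray. The predicted rings sit on the slider's grip top (377,385) and the green bar (449,318). I'll slide it now, measuring the track direction from the slot ends (355,361) and (483,357).

```bash
python3 - <<'E'
from h import *
c=np.load('w7.npy',allow_pickle=True).item()
a=atz(c,(355/1.5,361/1.5),.03);b=atz(c,(483/1.5,357/1.5),.03);m=atz(c,(449.5/1.5,318/1.5),.022);g=atz(c,(377.5/1.5,384/1.5),.073)
u=(b-a)/np.linalg.norm(b-a);d=(m-g)@u;d2=(np.array([.5734,.2073])-[.6114,.1409])@u
print(a,b,u,m,g,d,d2)
R=Rd(90,25);z=R[:,2]
p=np.array([g[0],g[1],.060])-.1547*z
move_ptp(p-.1*z,R)
print(movel(p,rate=.1,f_stop=12));st('at')
close();st('closed')
q=p+np.r_[u*d,0]
print(movel(q,rate=.05,f_stop=35));st('slid')
gripper_open();pause(.2)
movel(q-.1*z,rate=.15)
move_ptp([.45,.0,.45],Rd(90))
move_ptp([.50,.17,.42],Rd(90))
c=calibration('wrist');f=grab_frame('wrist');np.save('w8.npy',c,allow_pickle=True);cv2.imwrite('pics/w8.png',f)
cv2.imwrite('pics/w8o.png',cv2.resize(f[170:290,190:370],(800,533),interpolation=cv2.INTER_CUBIC))
E
```

```text
[0.61403055 0.11855238] [0.60976956 0.23984805] [-0.03510729  0.99938355] [0.57313961 0.20754543] [0.61225351 0.14101833] 0.06785927362848349 0.06769314454019593
False
at 45.2 [0.5471 0.1411 0.2011] F [-0.8 -0.7  0.2] w 0.085 gf 0.0
closed 45.8 [0.5468 0.141  0.2006] F [-2.7 -0.6  2.5] w 0.0193 gf 58.3
False
slid 47.3 [0.5442 0.2093 0.2006] F [-5.6 -0.1  5.3] w 0.0194 gf 59.0
```

View pics/w8o.png

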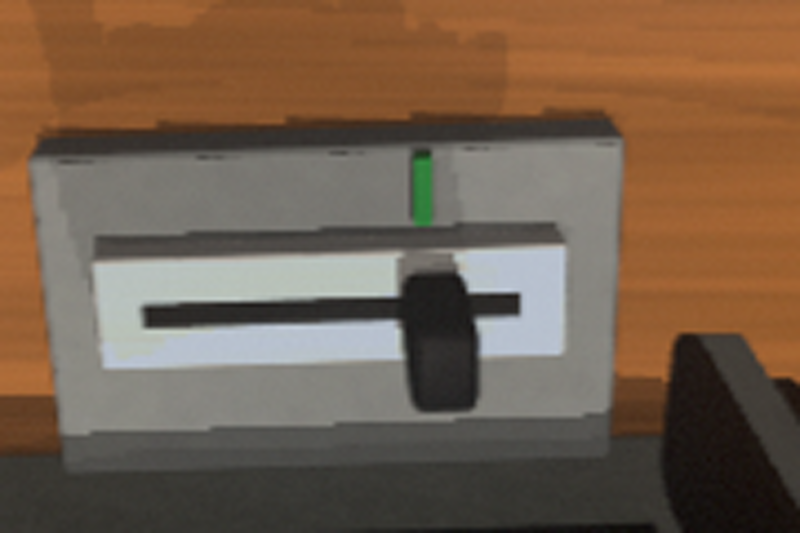

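The grip is now beside the green bar: the bar is at crop (423,188) and the grip top at about (446,376). I'll check the numbers along the track and run a final check of the whole bench.

```bash
python3 - <<'E'
from h import *
c=np.load('w8.npy',allow_pickle=True).item()
px=lambda x,y:(190+x*.225,170+y*.225)
u=np.array([-.0351,.9994]);m=atz(c,px(423,188),.022)
for p,z in(((445,376),.073),((436,300),.034)):print((atz(c,px(*p),z)-m)@u)
move_ptp([.35,.0,.45],Rd(90))
f=grab_frame('scene');t=grab_frame('top')
cv2.imwrite('pics/v9.png',np.hstack([cv2.resize(f[70:320,100:420],(480,375),interpolation=cv2.INTER_CUBIC)[:, :],cv2.resize(t[100:290,130:420],(320,210))[:210].repeat(1,0) if 0 else cv2.copyMakeBorder(cv2.resize(t[100:290,130:420],(320,210)),0,165,0,0,0)]))
st()
E
```

```text
0.00179024459225815
0.0029455448796715375
 51.9 [3.507e-01 3.000e-04 4.498e-01] F [-0.2 -1.  -0. ] w 0.0853 gf 0.0
```

View pics/v9.png

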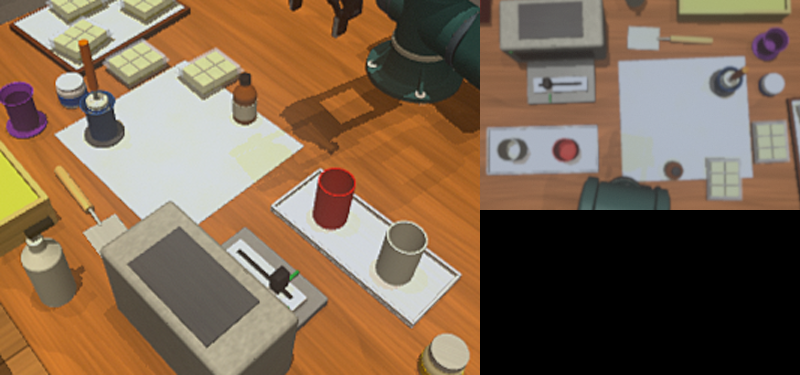

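Both beakers stand in the tray at (334,200) and (402,255), and the brush is in the blue holder at (97,105). The grip is level with the green mark, about 2 to 3 mm off, and the bystanders are in place. I'm handing the job in.

```bash
python3 -c "
from station import *
print(finish_job())"
```

```text
the job is handed in; nothing more can be done
None
```

I handed the job in but got no verdict back: the white then red beakers were scrubbed (no yellow was present) and stand in the tray, the brush is back in its holder, the air slider is about 2–3 mm from the green mark, and the bystanders look unmoved.

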